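# Press a freshly glued rosette onto its plaster panel

### The job

Slide the plaster panel along the table, without lifting it, until its round rosette sits squarely under the pad of the glue press, with the whole pad over the rosette. Then press the knob on top of the press down about 18 mm, never to its bottom stop, so that the pad bears on the rosette, and finish while still holding the knob down there. Leave the other things on the table where they are.

Things in the scene. Friction and masses are not known exactly. Their poses are not given: they have to be found in the camera images.
- panel: Loose plaster panel flat on the table, 160 mm long (x), 80 mm wide (y), about 0.36 kg. Its slab is 18 mm thick; a raised field of 148 x 64 mm brings the top to 25 mm. Origin: centre of its underside; x runs along its length to the end with the rosette, z up. That end looks roughly to the press, the rosette 120 to 200 mm short of it.
- rosette (a point): Centre of the top of the round rosette fixed on the panel: 56 mm diameter, 12 mm high, its top 37 mm above the table. It lies 35 mm from the panel's centre along the panel's +x and 115 mm from the end that is pushed.
- push_end (a point): Middle of the panel's end face away from the rosette (the face that looks along the panel's -x, 80 mm wide, 18 mm high), 9 mm above the table: the face to push against.
- press: Glue press, metal, bolted down. Origin: on the table under the plunger's axis; +x points from that axis to the column, so the mouth opens to -x, whence the panel comes. Column (50 mm wide) from 107 mm, foot plate (160 mm wide, 14 mm high) from 95 mm behind the axis. An arm 50 mm wide joins the column to the guide (54 mm diameter) round the plunger, 91 to 121 mm above the bare table.
- pad: Round rubber pad, 32 mm diameter, at the foot of the plunger. Origin: centre of its underside, on the plunger's axis, 49 mm above the table at rest (12 mm above the rosette's top). It moves down with the knob; once it bears on something it gives way upwards against its own spring (2 N at first, then 0.45 N per mm).
- knob: Black mushroom knob on top of the plunger, 48 mm diameter, 19 mm high; origin at its underside's centre.
- knob_top (a point): Centre of the knob's flat top, 180 mm above the table at rest, exactly above the pad. Moves straight down with the plunger.
- plunger (a joint): How far the knob is pressed down, in m: 0 at rest (up), 0.032 at the bottom stop. A spring returns it: it starts to move at about 2 N and the spring adds 0.25 N per mm; with the rosette under the pad, 18 mm takes about 11 N in all.
- mould_a: Bystander: rubber casting mould, an open trough 120 x 60 x 30 mm; origin under its centre, x along its length.
- mould_b: Bystander: smaller casting mould, open trough 85 x 55 x 26 mm; origin under its centre, x along its length.
- tape: Bystander: roll of paper tape lying flat, 90 mm diameter, 30 mm high; origin under its centre.
- glue: Bystander: upright bottle, 42 mm diameter, 115 mm high; origin under its centre.
- tub: Bystander: open white tub, 84 mm across, 75 mm high; origin under its centre.
- spatula: Bystander: spatula lying on the table along its x; origin under its middle.
- coupler: Bystander: steel scaffold coupler, 75 x 45 x 40 mm; origin under its centre.
Not all that is in view belongs to the job. Leave any purple or turquoise look-alike of the panel alone.

How it is judged:
On the way:
1. the panel lies flat with its rosette under the pad (whole pad over the rosette), at rest, the knob still up (horizontal distance between rosette and pad below 0.012 m and height (world z) of panel below 0.006 m and angle between panel's own z axis and vertical below 0.1 rad and linear speed of panel below 0.02 m/s and value of joint plunger below 0.005 m), for 0.2 s.
At the end, for the whole second after the job is handed in: The robot is still pushing on the knob (over 2 N), which stays 14 to 22 mm down for the last second; the pad bears on the panel with more than 1.5 N, the rosette's centre is within 12 mm of the pad's centre seen from above, and the panel lies flat on the table (within 6 mm and 0.1 rad) (horizontal distance between rosette and pad below 0.012 m and height (world z) of panel below 0.006 m and angle between panel's own z axis and vertical below 0.1 rad and value of joint plunger between 0.014 and 0.022 m and contact force between pad and panel above 1.5 N and contact force between any of the arm, the fingers and knob above 2 N); the arm keeps its last pose, push and grip.
It fails at once if the knob is driven to its bottom stop (beyond 29 mm) (value of joint plunger above 0.029 m).
It fails at once if the panel is lifted (over 12 mm) or tipped (over 0.2 rad) (height (world z) of panel above 0.012 m or angle between panel's own z axis and vertical above 0.2 rad).
It fails at once if another thing is shifted more than 20 mm (distance of any of mould_a, mould_b, tape, glue, tub, spatula, coupler from where it was at the start of the episode above 0.02 m).
It also fails if it takes over 48 s, if anything falls off the work surface, if the arm or the gripper's body presses on something with over 40 N, if the wrist force passes 120 N, or if a joint passes its speed limit or range.

### The arm

A 6-joint arm with a two-finger parallel gripper is mounted at the origin on the work surface. World frame = base frame: x ahead of the robot, y to its left, z up, the work surface at z = 0. Lengths are in m, angles in rad, forces in N, time in s.
With the tool pointing down it reaches from about 0.35 to 0.925 m from the base axis. Payload 6.4 kg.
Tool frame: the origin (TCP) lies between the finger pads; the fingertips stand 17 mm ahead of it and the grasp point (between the pads) lies 2 mm behind it; z points along the fingers, y is the direction in which the jaws open and shut (so a half turn about z gives the same grasp; the last joint's range is limited). The gripper opens to 85 mm and grips with 20 to 120 N. Pads are 22 mm wide; open, the fingers measure 114 mm over their backs; the gripper's body (76 mm by 85 mm) begins 54 mm behind the grasp point. The pads swing forward as they close: fully open they stand 13 mm farther back than shut.
Start: joints at [-1.336, 0.245, 1.558, -0, 1.339, -0.174], TCP at [0.258, -0.596, 0.248] pointing down, gripper open.
Joint ranges: [-3.13, 3.13], [-1.02, 2.26], [0.13, 2.54], [-0.95, 4.09], [0.21, 2.88], [-2.74, 2.74]. Speed limits (rad/s): [2.57, 2.57, 3.14, 3.14, 3.14, 3.14].

### API

Orientations are given as a unit quaternion [x, y, z, w].
In Python, from plant import r gives the robot as it stands. Calls block until the motion is done:
- r.move_to(position, orientation): joint-space move of the TCP to a pose.
- r.move_l(position, ori=None, feed=0.15, max_force=None): straight line of the TCP; ori=None keeps the orientation; feed is the mean speed in m/s. With max_force (N) it stops when the force on the tool has changed by that much, and returns True; else False.
- r.move_j(angles): joint-space move.
- r.set_gripper(opening, strength=None): opening from 0.0 (shut) to 1.0 (fully open); strength is the grip in N (None keeps the last); returns when the fingers have stopped.
- r.pause(seconds).
- r.solve_ik(position, orientation): joint angles nearest the present ones, or None.
- r.grab_frame(name): name is "side" or "top" or "wrist"; returns (picture, depth): 420x560x3 uint8, red, green, blue; 420x560 float32, m along the optical axis (not along the pixel's ray), 0 where there is no reading.
- r.camera_model(name): a dict with "fx", "fy", "cx", "cy" (pixels), "rvec" (rotation vector, rad) and "tvec" (3), from world to camera coordinates, as OpenCV has them. Camera axes: x right, y down, z forward; pixel columns grow to the right and rows downward; lengths in m; the calibration is good to about 2 mm. A picture is of the moment at which its call begins: read the wrist's pose just before it. camera_model takes no time and is no camera call; for the wrist camera it gives the pose at the moment of the call.
A pose or a line that the arm cannot do raises r.MotionError and nothing moves.
- r.finish_job(): hands the job in, once; it reports no verdict.
Readings, each from a call of its own:
- r.current_clock(): time.
- r.current_q(): joint angles.
- r.current_joint_vel(): joint speeds.
- r.current_tau(): joint torques, N m.
- r.current_eef_pos(): TCP position.
- r.current_ee_rot(): TCP orientation.
- r.current_wrist_force(): force on the tool from outside, world axes, zero at the start.
- r.current_moment(): the same for the moment, N m.
- r.current_grip_width(): opening from 0.0 (shut) to 1.0 (fully open).
Only numpy, scipy, OpenCV 4.12 (cv2) and the standard library are available. Lean on these libraries where they do the work, as an engineer would, in place of code of your own. Each camera call takes 0.05 s, during which the arm holds its last target.

## Working session

There is one attempt and no reset: what is moved stays moved. The work goes in short steps, each a Python script; the robot and the scene stay as the last script left them, time stands still between calls to the robot, and variables do not carry over. Pictures are saved under pics/ and viewed, and the job is handed in when it is done.

```bash
ls; mkdir -p pics; cat > h.py <<'E'
import numpy as np, cv2
from plant import r
def snap(n,f):
    m=r.camera_model(n); im,d=r.grab_frame(n)
    cv2.imwrite(f'pics/{f}.png',im[:,:,::-1]); np.savez(f'pics/{f}.npz',im=im,d=d,**{k:np.array(v) for k,v in m.items()})
    return im,d,m
def load(f):
    z=np.load(f'pics/{f}.npz'); return z['im'],z['d'],{k:z[k] for k in('fx','fy','cx','cy','rvec','tvec')}
def cloud(d,m):
    v,u=np.mgrid[:d.shape[0],:d.shape[1]]
    P=np.stack([(u-m['cx'])/m['fx']*d,(v-m['cy'])/m['fy']*d,d],-1)
    R=cv2.Rodrigues(np.array(m['rvec'],float))[0]
    W=(P-np.array(m['tvec']).ravel())@R
    W[d==0]=np.nan
    return W
E
python3 - <<'E'
from h import *
for n in('top','side','wrist'): snap(n,n+'0')
print(r.current_clock(),r.current_eef_pos(),r.current_ee_rot())
E
```

```text
pics
0.15 [ 0.25829391 -0.59604315  0.24742998] [ 9.79182436e-01  2.02980761e-01 -2.78418596e-05 -7.52246094e-04]
```

View pics/top0.png

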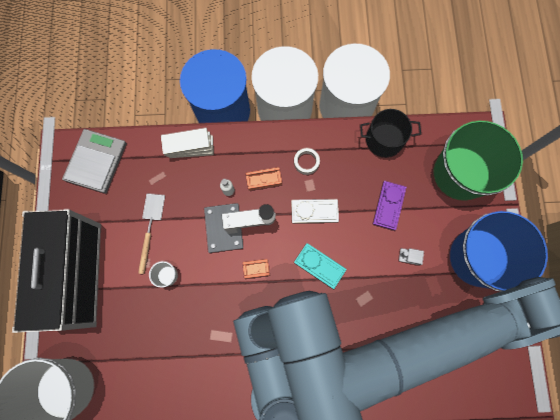

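View pics/side0.png

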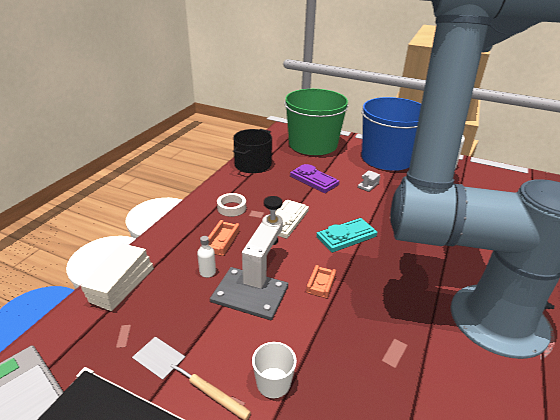

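The top view shows the white panel at about (315,211) with its rosette at (305,210), and the press knob at (266,213). The column is at about (235,219), to the left. I'll measure these with the depth data.

```bash
python3 - <<'E'
from h import *
im,d,m=load('top0'); W=cloud(d,m)
for n,(u,v) in dict(knob=(266,213),ros=(305,210),pan=(330,211),tab=(345,240),col=(235,219),tub=(163,274),mb=(257,269),ma=(264,179),tape=(297,160),turq=(320,265),purple=(390,205),coup=(411,257)).items(): print(n,W[v,u].round(3))
Z=W[...,2]
def rect(mask,f=''):
    n,l,s,c=cv2.connectedComponentsWithStats(mask.astype(np.uint8))
    for i in range(1,n):
        if s[i,4]>15:
            p=W[l==i][:,:2].astype(np.float32); print(f,s[i],np.median(W[l==i],0).round(4),cv2.minAreaRect(p))
reg=np.zeros(Z.shape,bool); reg[190:232,285:345]=1
rect(reg&(Z>.010),'panel all'); rect(reg&(Z>.031),'ros')
reg=np.zeros(Z.shape,bool); reg[195:260,195:283]=1
rect(reg&(Z>.165),'knob'); rect(reg&(Z>.08)&(Z<.165),'arm'); rect(reg&(Z>.008)&(Z<.03),'foot')
b=cv2.resize(im[140:300,190:440],None,fx=3.2,fy=3.2,interpolation=cv2.INTER_CUBIC); cv2.imwrite('pics/topc.png',b[:,:,::-1])
E
```

```text
knob [0.567 0.031 0.179]
ros [ 0.602 -0.097  0.039]
pan [ 0.599 -0.184  0.019]
tab [ 0.499 -0.231  0.001]
col [0.564 0.133 0.122]
tub [0.409 0.391 0.009]
mb [0.411 0.074 0.012]
ma [0.725 0.04  0.014]
tape [ 0.795 -0.081 -0.001]
turq [ 0.415 -0.138  0.026]
purple [ 0.611 -0.392  0.02 ]
coup [ 0.427 -0.441  0.039]
panel all [ 291  199   47   24 1055] [ 0.6    -0.1288  0.0254] ((0.6025153398513794, -0.12968721985816956), (0.16026395559310913, 0.08117225021123886), 89.14143371582031)
ros [295 201  20  18 236] [ 0.6019 -0.094   0.0371] ((0.6032150387763977, -0.09586845338344574), (0.06561422348022461, 0.05920976400375366), 82.28084564208984)
knob [258 204  16  16 188] [0.5715 0.0336 0.1803] ((0.571561336517334, 0.032840535044670105), (0.04522288218140602, 0.0460691824555397), 47.44694519042969)
arm [222 209  53  22 708] [0.5606 0.1079 0.1191] ((0.5673543810844421, 0.09137478470802307), (0.05249566212296486, 0.16883383691310883), 4.592676639556885)
foot [ 204  203   39   50 1241] [0.5406 0.1997 0.0148] ((0.5590073466300964, 0.18742594122886658), (0.16142916679382324, 0.12132132798433304), 5.1176605224609375)
```

View pics/topc.png

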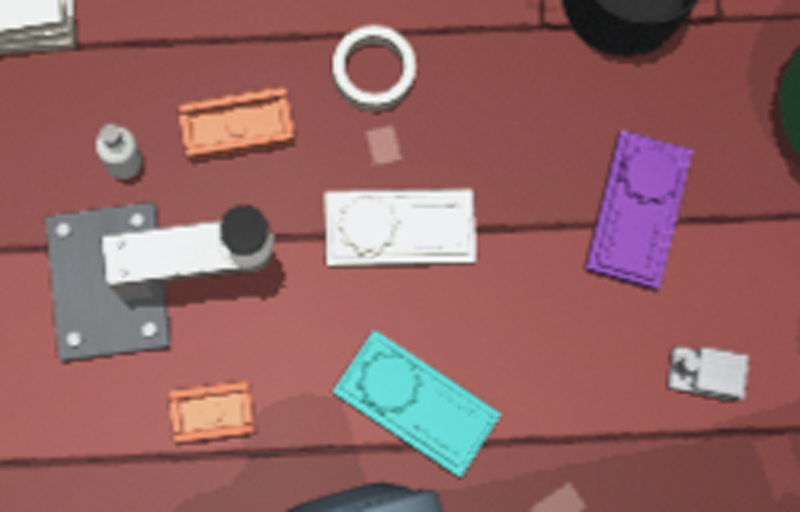

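Measured against the given sizes:
- **Panel:** 160x81 mm, top 25 mm, rosette top 37 mm, centre (0.6025, -0.130).
- **Press:** knob top 180 mm, axis (0.5716, 0.0328), yaw of +x about 94.7°.

Plan: nudge the panel sideways with two fingers so it lines up with the press, then push its end along the press axis.

```bash
cat >> h.py <<'E'
AX=np.array([0.5716,0.0330]); th=np.deg2rad(94.66)
U=np.array([np.cos(th),np.sin(th)]); N=np.array([U[1],-U[0]])
def ori(yawdeg):
    a=np.deg2rad(yawdeg)/2; return [np.cos(a),np.sin(a),0,0]
P3=lambda p,z:[float(p[0]),float(p[1]),z]
def panel(f,box=None):
    im,d,m=load(f); W=cloud(d,m); Z=W[...,2]
    s=(W[...,:2]-AX); a=s@U; b=s@N
    reg=(a>-.30)&(a<.06)&(abs(b)<.10)
    hsv=cv2.cvtColor(im,cv2.COLOR_RGB2HSV); white=(hsv[...,1]<60)
    for nm,k in(('panel',reg&(Z>.012)&(Z<.045)&white),('ros',reg&(Z>.031)&(Z<.045)&white)):
        n,l,st,c=cv2.connectedComponentsWithStats(k.astype(np.uint8))
        if n<2: print(nm,'none');continue
        i=1+np.argmax(st[1:,4]); p=np.stack([a[l==i],b[l==i]],-1).astype(np.float32)
        print(nm,st[i,4],'rect in (u,n) mm/deg',[np.round(np.array(x)*1000,1) for x in cv2.minAreaRect(p)[:2]],round(cv2.minAreaRect(p)[2],1))
E
python3 - <<'E'
from h import *
panel('top0')
C=AX-U*0.1647
r.set_gripper(0.45,30)
r.move_to(P3(C+N*0.105,0.12),ori(4.66))
r.move_l(P3(C+N*0.105,0.021),feed=0.12,max_force=15)
print(r.current_eef_pos(),r.current_wrist_force(),r.current_grip_width())
print(r.move_l(P3(C+N*0.051,0.021),feed=0.05,max_force=15))
print(r.current_eef_pos(),r.current_wrist_force(),r.current_clock())
snap('wrist','w1');snap('side','s1')
r.move_l(P3(C+N*0.07,0.021),feed=0.1)
r.move_l(P3(C+N*0.07,0.10),feed=0.2)
print(r.current_clock())
E
```

```text
panel 1033 rect in (u,n) mm/deg [array([-165. ,   17.5]), array([159.5,  81.1])] 5.4
ros 235 rect in (u,n) mm/deg [array([-131.,   21.]), array([65.6, 59.2])] 12.4
[ 0.69051374 -0.12292015  0.02215078] [ 0.03240792 -0.26807543 -0.08129569] 0.4520925507757371
False
[ 0.6357629  -0.12714647  0.0210156 ] [ 0.46776324  0.22449369 -0.15686214] 5.2083
6.1917
```

```bash
python3 - <<'E'
from h import *
C=AX-U*0.1647
r.move_to(P3(C-U*0.13,0.10),ori(94.66))
snap('wrist','w2');snap('side','s2');snap('top','t2')
for f in('w2','s2','t2'): print(f);panel(f)
print(r.current_clock())
a=[cv2.imread(f'pics/{f}.png') for f in('w1','w2')]
cv2.imwrite('pics/m2.png',cv2.resize(np.hstack(a),(800,300)))
E
```

```text
w2
panel 20993 rect in (u,n) mm/deg [array([-205.1,   -0.4]), array([79.9, 91.4])] 90.0
ros 169 rect in (u,n) mm/deg [array([-1.673e+02, -1.000e-01]), array([ 5.1, 11.2])] 0.9
s2
panel 741 rect in (u,n) mm/deg [array([-167.4,    0.2]), array([ 80.4, 160.3])] 89.5
ros 185 rect in (u,n) mm/deg [array([-131.7,   -0.7]), array([57.2, 58. ])] 89.0
t2
panel 843 rect in (u,n) mm/deg [array([-163.,   -1.]), array([ 80.9, 146.7])] 89.9
ros 234 rect in (u,n) mm/deg [array([-133.5,   -1.7]), array([60.7, 63.3])] 51.5
7.925
```

View pics/m2.png

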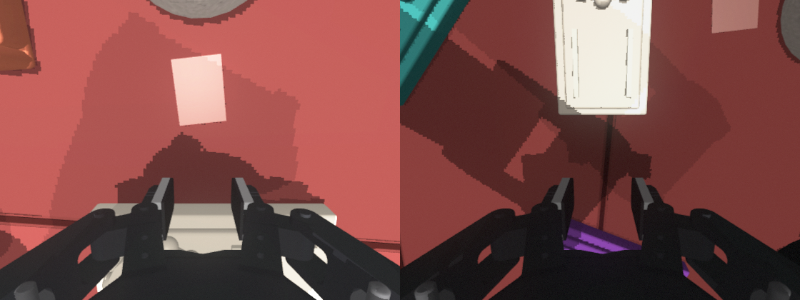

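View pics/s2.png

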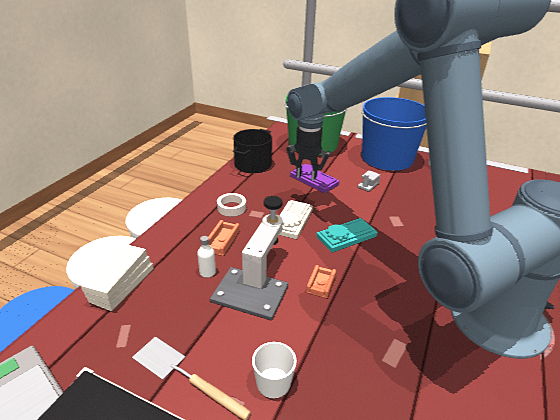

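View pics/t2.png

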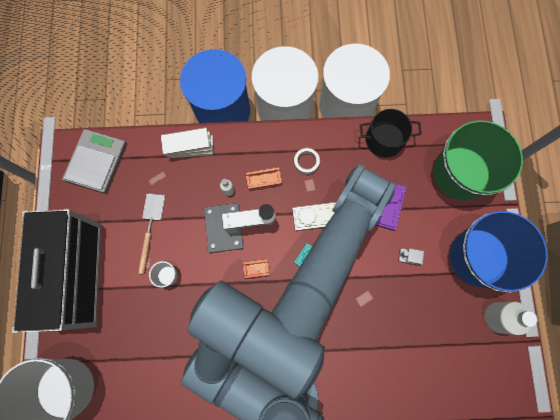

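The nudge worked. In the top and side views the panel is within about 1° of the press direction, with the rosette within about 2 mm of the press line (top view pixel (308,215)). The purple look-alike lies behind the descent point and is clear of it. Next I'll check the axis with the side camera and push to 15 mm short.

```bash
python3 - <<'E'
from h import *
im,d,m=load('s2');W=cloud(d,m);s=W[...,:2]-AX
k=(W[...,2]>.165)&(W[...,2]<.19)&(np.hypot(s[...,0],s[...,1])<.05)
p=np.stack([s[k]@U,s[k]@N],-1).astype(np.float32); print('knob side',k.sum(),cv2.minEnclosingCircle(p),np.median(W[k],0))
S=lambda u:AX-U*u
r.move_l(P3(S(0.285),0.021),feed=0.15,max_force=15)
print(r.move_l(P3(S(0.126+0.015),0.021),feed=0.05,max_force=20))
print(r.current_eef_pos(),r.current_wrist_force(),r.current_clock())
for n,f in(('side','s3'),('top','t3')): snap(n,f);print(f);panel(f)
E
```

```text
knob side 219 ((-0.00027860465343110263, 0.0021584515925496817), 0.02479339949786663) [0.57168038 0.03955721 0.17859459]
False
[ 0.5830748  -0.10761224  0.02101959] [ 0.26963229 -2.62141794  0.14264351] 11.6417
s3
panel 704 rect in (u,n) mm/deg [array([-57.5, -15.3]), array([ 50.6, 181.8])] 88.7
ros 127 rect in (u,n) mm/deg [array([ -9.9, -14.7]), array([63.2, 33.5])] 3.0
t3
panel 351 rect in (u,n) mm/deg [array([-17.2,  -1.4]), array([95.3, 81.3])] 1.1
ros 119 rect in (u,n) mm/deg [array([-20.8, -12.3]), array([38.6, 64.6])] 52.6
```

View pics/s3.png

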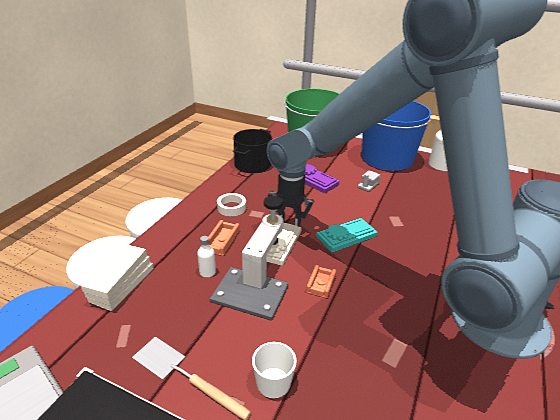

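The side view shows the panel going under the guide at about (280,240), with all bystanders clear. In the top view the panel's front edge is at u=+30.4 mm, so 14.6 mm remain, against the 15 mm planned. Lateral offset is -1.4 mm. I'll finish the push.

```bash
python3 - <<'E'
from h import *
S=lambda u:AX-U*u
print(r.move_l(P3(S(0.126),0.021),feed=0.04,max_force=20))
print(r.current_eef_pos(),r.current_wrist_force())
r.move_l(P3(S(0.160),0.021),feed=0.1)
r.move_l(P3(S(0.200),0.16),feed=0.2)
for n,f in(('side','s4'),('top','t4'),('wrist','w4')): snap(n,f);print(f);panel(f)
print(r.current_clock())
E
```

```text
False
[ 0.58149425 -0.09169113  0.02078909] [-0.94483392 -0.076849   -0.68334539]
s4
panel 672 rect in (u,n) mm/deg [array([-32.1, -16.4]), array([ 48.1, 160.9])] 89.4
ros 131 rect in (u,n) mm/deg [array([  5.2, -14.6]), array([60.8, 32.4])] 4.0
t4
panel 761 rect in (u,n) mm/deg [array([-32.2,  -1.3]), array([ 80.8, 159.5])] 89.9
ros 77 rect in (u,n) mm/deg [array([ -2.4, -18.1]), array([24.1, 62.4])] 72.8
w4
panel 10511 rect in (u,n) mm/deg [array([-79.4,  -0.3]), array([79.9, 69.7])] 90.0
ros none
13.7833
```

View pics/w4.png

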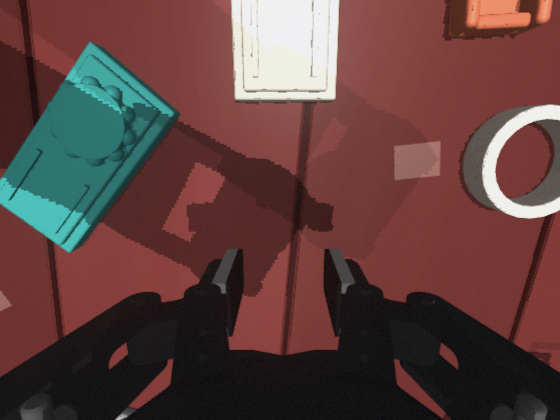

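View pics/t4.png

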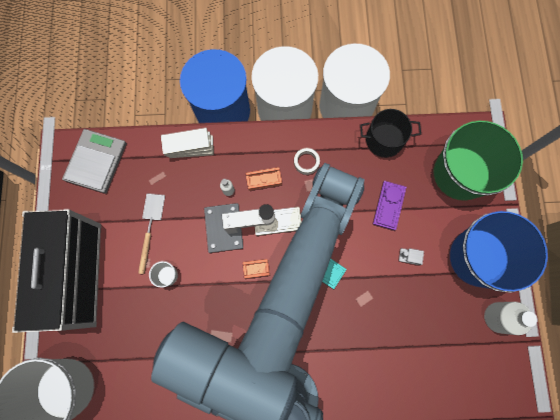

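The rosette is about 1–3 mm past the axis along the panel and about 1 mm sideways (top, side and wrist views agree), well inside 12 mm, with the knob still up. Next is the knob.

```bash
python3 - <<'E'
from h import *
r.move_l(P3(AX-U*0.2,0.26),feed=0.25)
r.set_gripper(0.0,40)
r.move_to(P3(AX,0.26),ori(94.66))
r.move_l(P3(AX,0.206),feed=0.1,max_force=8)
r.pause(0.3)
f0=r.current_wrist_force();print(r.current_eef_pos(),f0,r.current_grip_width())
t=r.move_l(P3(AX,0.190),feed=0.015,max_force=1.8)
print(t,r.current_eef_pos(),r.current_wrist_force()-np.array(f0),r.current_clock())
snap('side','s5');snap('wrist','w5')
E
```

```text
[0.57190736 0.03299979 0.2066424 ] [-1.37031514 -0.16673067 -0.07849526] -0.0016333139186282
True [0.57146791 0.03302834 0.19551048] [ 2.38583748 -0.04794811  2.67628847] 17.2917
```

View pics/s5.png

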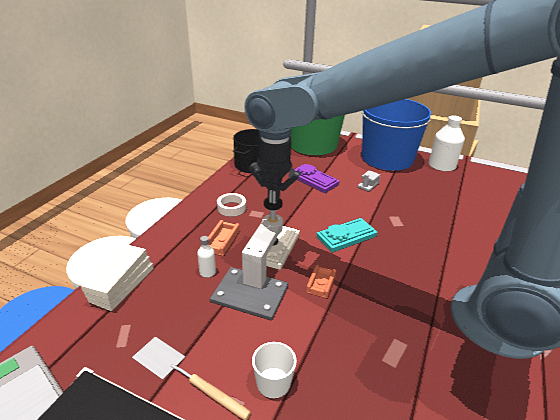

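The side view shows the fingertips on the knob at (273,203). Contact came at TCP z 0.1955 and about 2.7 N, which matches the 0.197 expected at rest plus about 1 mm of travel. Now pressing to 0.179.

```bash
python3 - <<'E'
from h import *
for z in(.190,.185,.182,.179):
    t=r.move_l(P3(AX,z),feed=0.015,max_force=14); r.pause(0.2)
    print(t,r.current_eef_pos().round(4),r.current_wrist_force().round(2))
for n in('side','top','wrist'): snap(n,n+'6')
panel('side6');panel('top6');
im,d,m=load('side6');W=cloud(d,m);s=W[...,:2]-AX
hsv=cv2.cvtColor(im,cv2.COLOR_RGB2HSV)
k=(W[...,2]>.13)&(W[...,2]<.20)&(np.hypot(s[...,0],s[...,1])<.03)
rr=np.hypot(s[...,0],s[...,1]);k2=k&(rr>.014)&(rr<.022);print(k.sum(),np.percentile(W[...,2][k2],[10,50,75,90,97]).round(4))
print(r.current_clock())
b=cv2.resize(im[170:290,200:360],(800,600),interpolation=cv2.INTER_CUBIC);cv2.imwrite('pics/s6c.png',b[:,:,::-1])
E
```

```text
False [0.5715 0.033  0.1901] [-0.96  0.01  3.89]
False [0.5716 0.033  0.1851] [-1.63  0.07  5.56]
False [0.5716 0.033  0.1828] [-2.86 -0.15  8.43]
False [0.5716 0.033  0.1801] [-5.44  0.06 10.96]
panel 668 rect in (u,n) mm/deg [array([-30.9, -16.6]), array([ 47.4, 159.2])] 89.1
ros 128 rect in (u,n) mm/deg [array([  5.9, -15.4]), array([59.5, 30.7])] 7.1
panel 438 rect in (u,n) mm/deg [array([-76.6,  -0.2]), array([72.8, 81.9])] 1.8
ros 4 rect in (u,n) mm/deg [array([-80.9, -23.8]), array([6.1, 7.2])] 35.2
304 [0.1555 0.162  0.1636 0.1834 0.191 ]
20.0333
```

View pics/s6c.png

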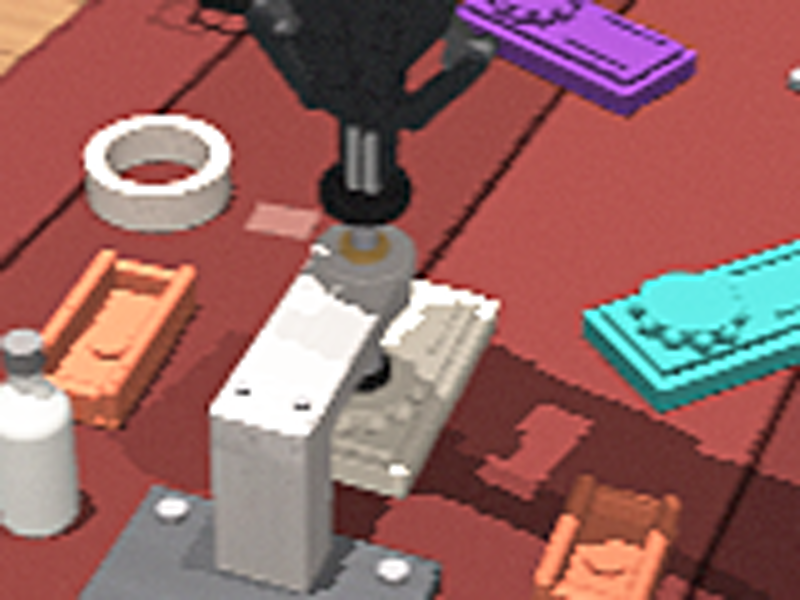

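The cropped side view shows the fingers centred on the pressed knob at (365,190). The pad at (370,370) is down on the rosette, and the panel is flat. The knob top reads about 0.163, so 17 mm down at about 11 N, matching the expected load. I'll check that it holds steady, then hand in.

```bash
python3 - <<'E'
from h import *
r.pause(0.8); print(r.current_eef_pos().round(4),r.current_wrist_force().round(2),r.current_clock())
z=r.current_eef_pos()[2]
if .176<z<.183: r.finish_job(); print('done')
E
```

```text
[0.5716 0.033  0.1802] [-5.02  0.63 11.41] 20.8333
the job is handed in; nothing more can be done
done
```

The panel is under the press with its rosette below the pad. I handed the job in at about 21 s, with the gripper still holding the knob about 17 mm down. The hand-in gave no verdict.

I nudged the panel sideways with two fingers to line it up with the press, then pushed its end along the press axis. Then I shut the gripper and pressed the knob.

- **Rosette position:** before pressing, top, side and wrist views put it 1–3 mm past the pad's centre along the panel and about 1 mm sideways. The limit is 12 mm. The panel was flat and the knob was still up.
- **Knob:** its top read 0.163 m, about 17 mm down, and the wrist force was a steady 11 N upward, which matches the expected load with the rosette under the pad. It went nowhere near the bottom stop.
- **Bystanders:** the pictures show none of them touched, but I did not measure their positions again at the end.
- **Disagreements:**
  - There was about 5 N of sideways wrist force while holding the knob; it read about 1.4 N before contact.
  - The arm stopped about 1 mm above its commanded height under load.
  - With the arm or press blocking part of the view, the direct rosette fits were off by up to about 18 mm sideways. I took the rosette's position from the panel outline instead.

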